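# Put away the jars and the cutlery

## Robot

A 6-joint arm with a two-finger parallel gripper is mounted at the origin on a cart in front of the work surface, level with it; the furniture and walls round the work are solid. World frame = base frame: x ahead of the robot, y to its left, z up, the work surface at z = 0. Lengths are in m, angles in rad, forces in N, time in s.
With the tool pointing down it reaches from about 0.225 to 0.875 m from the base axis. Payload 3.4 kg.
Tool frame: the origin (TCP) lies at the very end of the fingers, on their centre line; the grasp point (between the pads) lies 19 mm behind it; z points along the fingers, y is the line along which they close (so a half turn about z gives the same grasp; the last joint's range is limited). The gripper opens to 85 mm and grips with 20 to 120 N. Pads are 22 mm wide; open, the fingers measure 114 mm over their backs; the gripper's body (76 mm by 85 mm) begins 54 mm behind the grasp point. The pads swing forward as they close: fully open they stand 13 mm farther back than shut.
Start: joints at [1.123, 0.276, 1.505, -0, 1.361, -0.121], TCP at [0.185, 0.545, 0.231] pointing down, gripper open.
Joint ranges: [-2.89, 2.89], [-0.75, 2.08], [0.22, 2.7], [-1.18, 4.32], [0.11, 2.71], [-2.7, 2.7]. Speed limits (rad/s): [2.57, 2.57, 3.14, 3.14, 3.14, 3.14].

## Interface

Orientations are given as a unit quaternion [w, x, y, z].
In Python, from rig import readout, vision, manip gives the robot as it stands.
- The arm moves only by the shell command python3 -m handwheel 'ROWS' [FORCE]. ROWS is JSON, a list of rows, each a list of 3 entries, a list of its own where there are three numbers: the shift along the tool's x, y, z in mm, then the turn, a rotation vector about the tool's x, y, z in units of 6 degrees (1.0 is 6 degrees), then the closure, from -1 (fully open) to 1 (shut), so that 0 is half open. A call has 1 to 20 rows; each row shifts and turns the commanded pose from where the row before left it, along the tool's axes as they then stand; what a row does not reach is not made up. A row lasts 1/8 s, in which the tool goes at most 62.5 mm and 10.7 degrees, less where a joint would pass 70% of its speed; a pose out of reach is approached as far as the arm can. A call is refused whole if a number of a shift passes 62.5 or a number of a turn 1, either way. A call with a gripper value outside its range is refused whole. The fingers move at their own pace and stop on an object; FORCE is the grip in N (left out, the last holds). Time passes only in rows, so rows that do not move let the fingers close. It gives the time, the measured TCP pose, the force, the opening and the grip force at its end, in the units of the state.
- readout.get_state(): the state, without advancing time (a new reading comes with each control period).
- vision.get_image(name): name is "scene" or "top"; returns the picture (420x560x3 uint8, blue, green, red); there is no depth.
- vision.camera_params(name): a dict with "intrinsics" (3x3 intrinsics, pixels), "rvec" (rotation vector, rad) and "tvec" (3), from world to camera coordinates, as OpenCV has them. Camera axes: x right, y down, z forward; pixel columns grow to the right and rows downward; lengths in m; the calibration is good to about 2 mm. A picture is of the moment at which its call begins. camera_params takes no time and is no camera call.
- manip.sign_off(): hands the job in; it is judged then, once.
The state is a dict: "clock": time; "qpos": joint angles; "qd": joint speeds; "effort": joint torques, N m; "position": TCP position; "ee_rot": TCP orientation; "contact_force": force on the tool from outside, world axes, zero at the start; "moment": the same for the moment, N m; "width": finger opening in m; "gripper_force": force on a finger pad.
Only numpy, scipy, OpenCV 4.12 (cv2) and the standard library are available. Lean on these libraries where they do the work, as an engineer would, in place of code of your own. Each camera call takes 0.05 s, during which the arm holds its last target. There are 200 camera calls.

## Task

Sort the things left along the front of the worktop into the two wooden organisers. Stand the two slim spice jars and the honey jar upright in the jar rack, one jar to a bay: the spice jars in the two narrow bays (either way round) and the honey jar in the wide one; lay the fork in the full-length bay of the cutlery tray and the teaspoon in its shorter long bay, each flat on the bottom. Leave the green mug standing where it is.

Things in the scene. Friction and masses are not known exactly. Their poses are not given: they have to be found in the camera images.
- spice_f0_mid (a point): Slim spice jar with a black cap, upright, round, 44 mm in diameter and 103 mm high (the cap is the top 21 mm, 43 mm in diameter). The point is on its axis half-way up, 51.5 mm above its base; z runs up along the jar.
- spice_f1_mid (a point): Slim spice jar with a whitish cap, upright, round, 40 mm in diameter and 105 mm high (the cap is the top 21 mm, 40 mm in diameter). The point is on its axis half-way up, 52.5 mm above its base; z runs up along the jar.
- jar_honey_mid (a point): Squat honey jar with a red lid, upright, 58 by 62 mm and 86 mm high (the lid is the top 11 mm, 56 mm in diameter). The point is on its axis half-way up, 43 mm above its base; z runs up along the jar.
- fork_mid (a point): Steel table fork lying flat, 193 mm long, up to 26 mm wide, 15 mm high. The point is at the middle of its length, 7.5 mm above its underside; x runs along the fork, y across it.
- teaspoon_mid (a point): Steel teaspoon lying flat, 132 mm long, up to 26 mm wide, 9 mm high. The point is at the middle of its length, 4.5 mm above its underside; x runs along the spoon, y across it.
- jar_rack: Fixed open wooden rack, 94 mm (its x) by 224 mm (its y), walls 36 mm high and 6 mm thick, floor 6 mm thick. The origin is at the centre of the underside. Three bays in a row along y, each 82 mm deep in x: two narrow ones 60 mm wide centred at y = -76 mm and y = -10 mm, and a wide one 80 mm wide centred at y = +66 mm (all at x = 0).
- cutlery_tray: Fixed flat wooden cutlery tray, 146 mm (its x) by 232 mm (its y), walls 18 mm high and 6 mm thick, floor 5 mm thick. The origin is at the centre of the underside. Its bays are 64 mm wide in x and run along y: the full-length bay, 220 mm long, is centred at x = +35 mm, y = 0; the other row (x = -35 mm) has the shorter long bay, 156 mm long, centred at y = -32 mm, and a small square one, 58 mm, centred at y = +81 mm, that stays empty.
- mug_2_mid (a point): Plain green mug with a handle, 81 by 89 mm and 72 mm high, standing among the jars; it is to be left alone. The point is half-way up, 36 mm above its base.
Things that resemble listed ones, but are neither listed nor needed, are in the scene too. What is shaped like the part that bears spice_f0_mid but purple or turquoise is not meant. What is shaped like the part that bears spice_f1_mid but yellow is not meant.

How it is judged:
By the outcome, as a careful person would: the job done as asked, in the order asked, and still so for the second after the job is handed in, with the robot touching nothing.
It also fails if it takes over 128 s, if anything falls off the work surface, if the arm or the gripper's body presses on something with over 40 N, if the wrist force passes 120 N, or if a joint passes its speed limit or range.

## Working session

There is one attempt and no reset: what is moved stays moved. The work goes in short steps, Python scripts to look and compute and a shell command to move; the robot and the scene stay as the last step left them, time stands still between calls to the robot, and variables do not carry over. Pictures are saved under pics/ and viewed, at most 14 in all, crops included, and the job is handed in when it is done.

```bash
mkdir -p pics; ls; python3 - <<'E'
from rig import readout, vision
import cv2
s=readout.get_state(); print(s)
for n in("scene","top"):
    im=vision.get_image(n); cv2.imwrite(f"pics/{n}0.png",cv2.resize(im,None,fx=1.42,fy=1.42,interpolation=cv2.INTER_CUBIC)); p=vision.camera_params(n); print(p)
E
```

```text
pics
{'clock': 0.0, 'qpos': array([ 1.12300654e+00,  2.76608578e-01,  1.50616399e+00,  6.59143445e-06,
        1.36066159e+00, -1.21000004e-01]), 'qd': array([-7.96461015e-04,  1.21807147e-03, -8.34998984e-04, -5.04211026e-04,
        2.56996232e-03, -5.58865358e-05]), 'effort': array([ 1.51630491e-05, -4.16778910e+01, -2.45811009e+01,  2.41771966e-05,
        1.08595702e-02, -7.06936248e-06]), 'position': array([0.18434966, 0.5440884 , 0.23041965]), 'ee_rot': array([-2.61434168e-04,  1.62669425e-01,  9.86680197e-01, -8.82860858e-04]), 'contact_force': array([-0.14798866, -0.53298891, -0.81568907]), 'moment': array([ 0.03970367, -0.00162339, -0.01981569]), 'gripper_force': 0.0, 'width': 0.08515512685890883}
{'intrinsics': array([[477.2122317 ,   0.        , 279.66286525],
       [  0.        , 477.2122317 , 213.85639958],
       [  0.        ,   0.        ,   1.        ]]), 'rvec': array([ 2.41378822, -1.03620623,  0.30300428]), 'tvec': array([-0.33179867,  0.33664875,  1.23256241])}
{'intrinsics': array([[458.97944323,   0.        , 287.44916374],
       [  0.        , 458.97944323, 216.35694643],
       [  0.        ,   0.        ,   1.        ]]), 'rvec': array([ 2.16867152, -2.15343327,  0.11042279]), 'tvec': array([0.02672278, 0.49670303, 1.25695315])}
```

View pics/scene0.png

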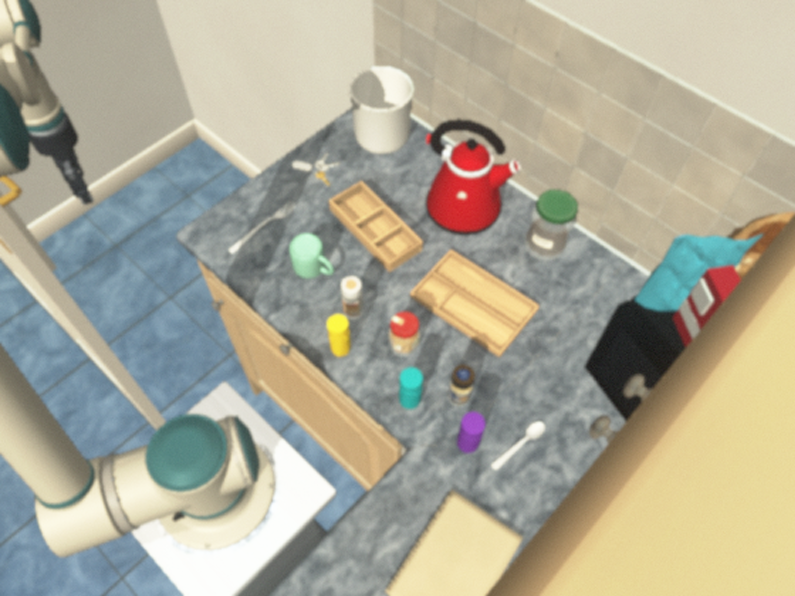

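View pics/top0.png

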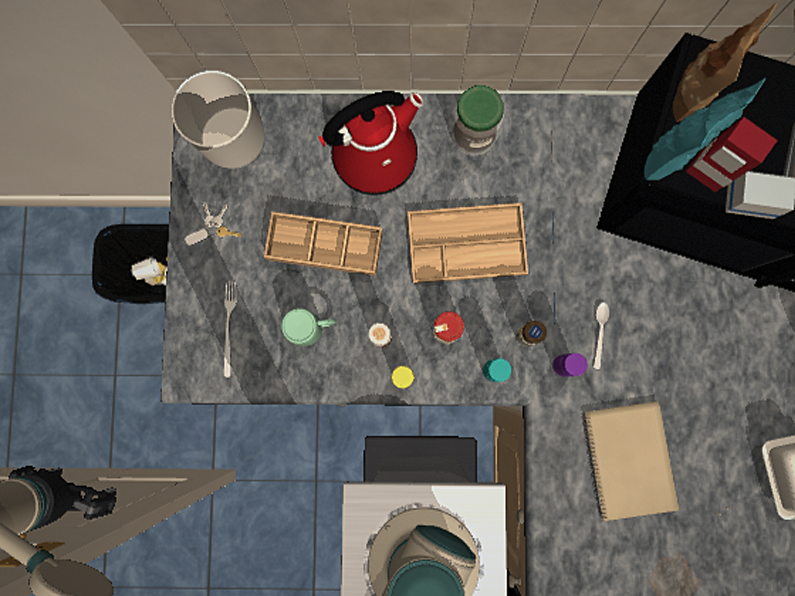

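The scene view shows all the items. In the top view (795-px wide): rack around (323,242), tray (468,242), fork (229,328), mug (300,327), white-cap jar (379,334), honey (449,326), black-cap jar (535,332), teaspoon (600,335). Decoys are yellow, turquoise and purple. Now enlarging to read pixels.

```bash
python3 - <<'E'
from rig import vision
import cv2,numpy as np
im=vision.get_image("top"); cv2.imwrite("pics/raw.png",im)
def crop(x,y,w,h,f,n):
    c=cv2.resize(im[y:y+h,x:x+w],None,fx=f,fy=f,interpolation=cv2.INTER_CUBIC)
    for i in range(0,w,20): cv2.putText(c,str(x+i),(i*f,8),0,.3,(255,255,255),1);cv2.line(c,(i*f,10),(i*f,14),(255,255,255),1)
    for i in range(0,h,20): cv2.putText(c,str(y+i),(0,i*f+4),0,.3,(255,255,255),1)
    cv2.imwrite(n,c)
crop(140,140,160,140,5 and 5,"pics/cl.png"); crop(280,140,160,140,5,"pics/cr.png")
E
cat > h.py <<'E'
import numpy as np,cv2
from rig import readout,vision
from scipy.spatial.transform import Rotation as R
def px2w(u,v,z,cam="top"):
    p=vision.camera_params(cam);Rm=cv2.Rodrigues(p["rvec"])[0];K=p["intrinsics"]
    d=Rm.T@np.linalg.inv(K)@[u,v,1];c=-Rm.T@p["tvec"]
    return c+d*(z-c[2])/d[2]
def go(x,y,z,yaw):
    """tool-frame shift mm (down-pointing) to TCP x,y,z; yaw=world angle of the finger closing line"""
    s=readout.get_state();q=s["ee_rot"];r=R.from_quat([q[1],q[2],q[3],q[0]]);M=r.as_matrix()
    zc=np.array([0,0,-1.]);best=None
    for k in(0,np.pi):
        yv=np.array([np.cos(yaw+k),np.sin(yaw+k),0]);T=np.c_[np.cross(yv,zc),yv,zc]
        rv=R.from_matrix(M.T@T).as_rotvec()
        if best is None or np.linalg.norm(rv)<np.linalg.norm(best[0]):best=(rv,T)
    d=np.array([x,y,z])-s["position"]
    print("pos",s["position"].round(4),"q6",s["qpos"][5].round(2),"t",round(s["clock"],2),"w",round(s["width"],4),"gf",round(s["gripper_force"],1))
    print("turn6",np.degrees(best[0]).round(1)/6,"shift now-axes",(M.T@d*1e3).round(1),"after-turn axes",(best[1].T@d*1e3).round(1))
E
```

```text
(no output)
```

View pics/cl.png

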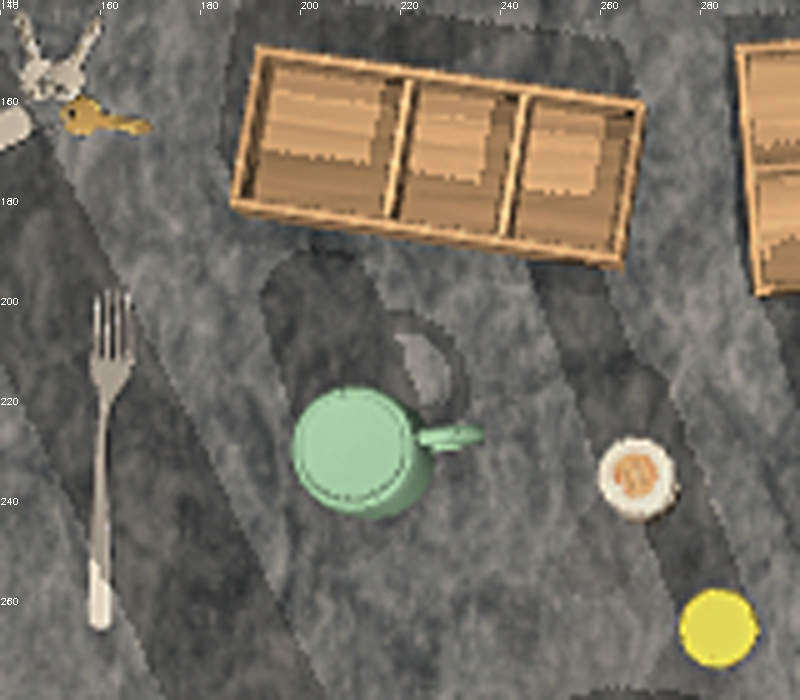

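View pics/cr.png

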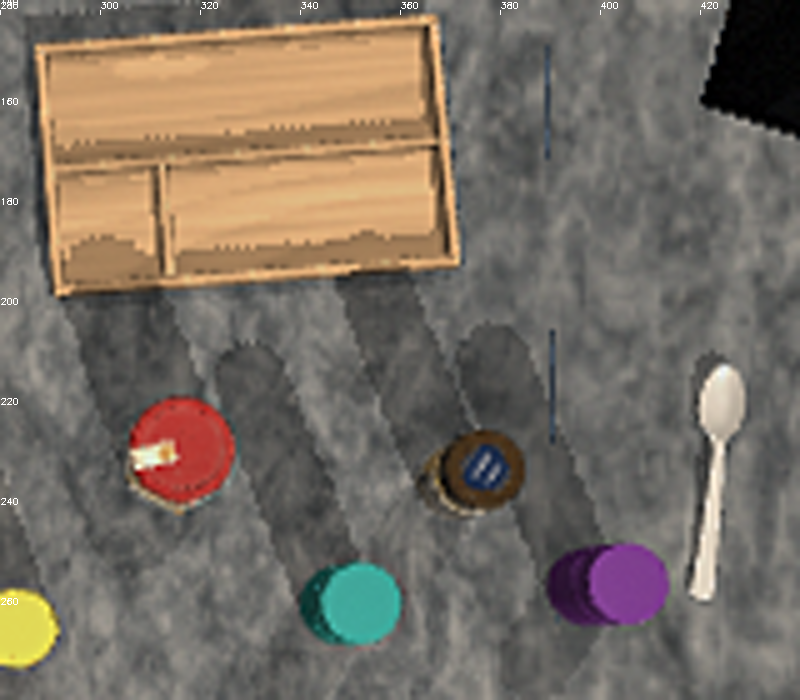

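```bash
python3 - <<'E'
from h import *
for n,pts,z in [("rack",[(191.6,149.2),(269,160.6),(264.4,193.8),(186.4,181.6)],.036),("tray",[(287.2,149),(367.4,143),(372.2,193.2),(291.4,199.4)],.018)]:
    w=np.array([px2w(*p,z) for p in pts]); c=w.mean(0); yv=(w[0]-w[1]+w[3]-w[2])[:2]; a=np.arctan2(yv[1],yv[0])-np.pi/2
    print(n,c.round(4),"yaw",a,np.linalg.norm(w[0]-w[1]),np.linalg.norm(w[0]-w[3]))
    M=np.array([[np.cos(a),-np.sin(a)],[np.sin(a),np.cos(a)]])
    for b in {"rack":[(0,-.076),(0,-.01),(0,.066)],"tray":[(.035,0),(-.035,-.032)]}[n]: print(" bay",b,(c[:2]+M@b).round(4))
for n,p,z in [("f0",(376.6,234),.103),("f1",(267.6,236),.105),("honey",(316.4,229.8),.086),("mug",(210.4,229.4),.072),("forkt",(162.4,198),.008),("forkb",(160,265.6),.008),("spt",(424.8,212.8),.005),("spb",(420.4,260),.005),("yellow",(283.4,265.4),.105),("teal",(352,260.6),.103),("purple",(405.6,257),.103)]: print(n,px2w(*p,z)[:2].round(4))
go(.30,.35,.3,0)
E
```

```text
rack [0.6222 0.199  0.036 ] yaw -0.14682190373533888 0.22176751819498045 0.09384284259365339
 bay (0, -0.076) [0.6111 0.1238]
 bay (0, -0.01) [0.6207 0.1891]
 bay (0, 0.066) [0.6318 0.2643]
tray [ 0.6283 -0.0886  0.018 ] yaw 0.08278914123064118 0.2304956524930548 0.1463998375380449
 bay (0.035, 0) [ 0.6632 -0.0857]
 bay (-0.035, -0.032) [ 0.5961 -0.1234]
f0 [ 0.4432 -0.2041]
f1 [0.4359 0.0811]
honey [ 0.4546 -0.0475]
mug [0.4548 0.2373]
forkt [0.5491 0.3884]
forkb [0.3569 0.3879]
spt [ 0.5117 -0.3601]
spb [ 0.378  -0.3444]
yellow [0.3597 0.0391]
teal [ 0.3734 -0.1393]
purple [ 0.3838 -0.2787]
pos [0.1844 0.5442 0.2306] q6 -0.12 t 0.15 w 0.0855 gf 0.0
turn6 [-0.01666667  0.         11.88333333] shift now-axes [-171.8 -146.9  -69.2] after-turn axes [-194.2  115.6  -69.4]
```

```bash
python3 - <<'E'
from h import *
P=[]
for n in("top","scene"):
    p=vision.camera_params(n);P.append(p["intrinsics"]@np.c_[cv2.Rodrigues(p["rvec"])[0],p["tvec"]])
X=cv2.triangulatePoints(P[0],P[1],np.array([165.,332]),np.array([113.,299]));print("beam tip",(X[:3]/X[3]).T)
go(.4432,-.2041,.23,-.147)
E
```

```text
beam tip [[ 0.04500978  0.60214259 -0.83638018]]
pos [0.1844 0.5442 0.2306] q6 -0.12 t 0.15 w 0.0855 gf 0.0
turn6 [-0.01666667  0.         13.28333333] shift now-axes [-485.3 -625.6    1.4] after-turn axes [-7.023e+02  3.656e+02  6.000e-01]
```

```bash
python3 -m handwheel '[[[0,0,0],[0,0,1],-1],[[0,0,0],[0,0,1],-1],[[0,0,0],[0,0,1],-1],[[0,0,0],[0,0,1],-1],[[0,0,0],[0,0,1],-1],[[0,0,0],[0,0,1],-1],[[0,0,0],[0,0,1],-1],[[0,0,0],[0,0,1],-1],[[0,0,0],[0,0,1],-1],[[0,0,0],[0,0,1],-1],[[0,0,0],[0,0,1],-1],[[0,0,0],[0,0,1],-1],[[0,0,0],[0,0,1],-1],[[0,0,0],[0,0,0.28],-1]]' 40
python3 -m handwheel '[[[-47,24.4,0],[0,0,0],-1],[[-47,24.4,0],[0,0,0],-1],[[-47,24.4,0],[0,0,0],-1],[[-47,24.4,0],[0,0,0],-1],[[-47,24.4,0],[0,0,0],-1],[[-47,24.4,0],[0,0,0],-1],[[-47,24.4,0],[0,0,0],-1],[[-47,24.4,0],[0,0,0],-1],[[-47,24.4,0],[0,0,0],-1],[[-47,24.4,0],[0,0,0],-1],[[-47,24.4,0],[0,0,0],-1],[[-47,24.4,0],[0,0,0],-1],[[-47,24.4,0],[0,0,0],-1],[[-47,24.4,0],[0,0,0],-1],[[-44,24,0],[0,0,0],-1],[[0,0,0],[0,0,0],-1]]'
python3 - <<'E'
from h import *
go(.4432,-.2041,.05,-.147)
E
```

```text
clock: 1.9
position: [0.1845, 0.5444, 0.231]
ee_rot: [0.0, 0.757, 0.653, -0.0]
contact_force: [-0.4, 0.8, -0.7]
width: 0.0856
gripper_force: 0.0
clock: 3.9
position: [0.4449, -0.2066, 0.2308]
ee_rot: [0.0, 0.758, 0.652, -0.0]
contact_force: [0.3, -0.1, -0.5]
width: 0.0855
gripper_force: 0.0
pos [ 0.4449 -0.2066  0.2308] q6 -0.43 t 3.9 w 0.0855 gf 0.0
turn6 [ 0.          0.01666667 -0.01666667] shift now-axes [  2.4  -2.1 180.8] after-turn axes [  2.3  -2.  180.8]
```

```bash
python3 -m handwheel '[[[2.3,-2,40],[0,0,0],-1],[[0,0,50],[0,0,0],-1],[[0,0,50],[0,0,0],-1],[[0,0,40],[0,0,0],-1],[[0,0,0],[0,0,0],-1],[[0,0,0],[0,0,0],1],[[0,0,0],[0,0,0],1],[[0,0,0],[0,0,0],1],[[0,0,0],[0,0,0],1],[[0,0,0],[0,0,0],1],[[0,0,0],[0,0,0],1],[[0,0,0],[0,0,0],1],[[0,0,0],[0,0,0],1]]' 40
python3 - <<'E'
from h import *
go(.6111,.1238,.20,-.147)
E
```

```text
clock: 5.52
position: [0.4431, -0.2013, 0.0532]
ee_rot: [0.002, 0.757, 0.653, 0.001]
contact_force: [0.3, 0.6, 5.8]
width: 0.0418
gripper_force: 40.0
pos [ 0.4431 -0.2013  0.0532] q6 -0.42 t 5.53 w 0.0418 gf 40.0
turn6 [0.03333333 0.01666667 0.        ] shift now-axes [ 346.   119.2 -146.9] after-turn axes [ 346.2  118.6 -146.8]
```

```bash
python3 -m handwheel '[[[0,0,-30],[0,0,0],1],[[0,0,-60],[0,0,0],1],[[0,0,-57],[0,0,0],1],[[43,15,0],[0,0,0],1],[[43,15,0],[0,0,0],1],[[43,15,0],[0,0,0],1],[[43,15,0],[0,0,0],1],[[43,15,0],[0,0,0],1],[[43,15,0],[0,0,0],1],[[43,15,0],[0,0,0],1],[[45,14,0],[0,0,0],1],[[0,0,0],[0,0,0],1],[[0,0,0],[0,0,0],1]]'
python3 - <<'E'
from h import *
go(.6111,.1238,.059,-.147)
t=vision.get_image("top");s=vision.get_image("scene")
a=cv2.resize(t[130:280,160:300],None,fx=4,fy=4)[:, :400] if 0 else cv2.resize(t[130:280,170:310],(400,430))
b=cv2.resize(s[80:220,190:330],(400,400));b=cv2.copyMakeBorder(b,0,30,0,0,0)
cv2.imwrite("pics/a1.png",np.hstack([a,b]))
E
```

```text
clock: 7.15
position: [0.6098, 0.1239, 0.1985]
ee_rot: [0.0, 0.757, 0.654, -0.0]
contact_force: [0.1, -0.7, -1.2]
width: 0.0417
gripper_force: 41.1
pos [0.6098 0.1239 0.1985] q6 0.24 t 7.15 w 0.0417 gf 41.1
turn6 [-0.          0.          0.01666667] shift now-axes [  0.2   1.3 139.5] after-turn axes [1.000e-01 1.300e+00 1.395e+02]
```

View pics/a1.png

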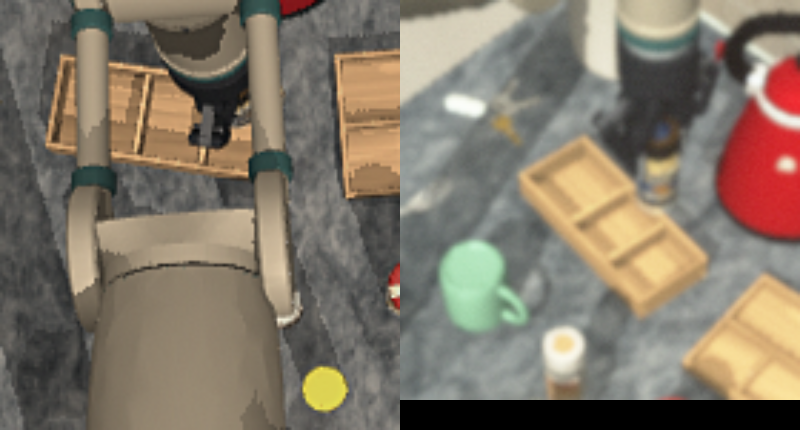

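The right part (scene view) shows the jar held upright at about (660,175), above the rack. Now lowering it.

```bash
python3 -m handwheel '[[[0,1,50],[0,0,0],1],[[0,0,50],[0,0,0],1],[[0,0,25],[0,0,0],1],[[0,0,10],[0,0,0],1],[[0,0,4],[0,0,0],1],[[0,0,0],[0,0,0],1]]'
```

```text
clock: 8.0
position: [0.6121, 0.1238, 0.0604]
ee_rot: [0.001, 0.757, 0.653, 0.001]
contact_force: [0.1, -0.3, -0.6]
width: 0.0418
gripper_force: 41.1
```

```bash
python3 -m handwheel '[[[0,0,2],[0,0,0],1],[[0,0,0],[0,0,0],0.5],[[0,0,0],[0,0,0],0],[[0,0,0],[0,0,0],-1],[[0,0,0],[0,0,0],-1],[[0,0,0],[0,0,0],-1],[[0,0,-60],[0,0,0],-1],[[0,0,-60],[0,0,0],-1],[[0,0,-20],[0,0,0],-1],[[0,0,0],[0,0,0],-1]]'
python3 - <<'E'
from h import *
go(.4359,.0811,.055,-.147)
E
```

```text
clock: 9.25
position: [0.6123, 0.1241, 0.1992]
ee_rot: [0.001, 0.757, 0.653, 0.002]
contact_force: [-1.0, -0.8, -0.3]
width: 0.0851
gripper_force: 0.0
pos [0.6123 0.1241 0.1992] q6 0.24 t 9.25 w 0.0851 gf 0.0
turn6 [ 0.03333333 -0.01666667  0.        ] shift now-axes [ -68.5 -168.9  143.5] after-turn axes [ -68.4 -168.2  144.2]
```

```bash
python3 -m handwheel '[[[-17,-42,0],[0,0,0],-1],[[-17,-42,0],[0,0,0],-1],[[-17,-42,0],[0,0,0],-1],[[-17.4,-42.4,0],[0,0,0],-1],[[0,0,0],[0,0,0],-1],[[0,0,50],[0,0,0],-1],[[0,0,50],[0,0,0],-1],[[0,0,44],[0,0,0],-1],[[0,0,0],[0,0,0],-1],[[0,0,0],[0,0,0],1],[[0,0,0],[0,0,0],1],[[0,0,0],[0,0,0],1],[[0,0,0],[0,0,0],1],[[0,0,0],[0,0,0],1],[[0,0,0],[0,0,0],1],[[0,0,0],[0,0,0],1],[[0,0,0],[0,0,0],1]]' 40
python3 - <<'E'
from h import *
go(.6207,.1891,.22,-.147)
E
```

```text
clock: 11.38
position: [0.4362, 0.0811, 0.0548]
ee_rot: [0.001, 0.757, 0.653, 0.002]
contact_force: [-0.6, -0.3, 6.5]
width: 0.0393
gripper_force: 39.8
pos [0.4362 0.0811 0.0548] q6 0.17 t 11.38 w 0.0393 gf 39.8
turn6 [ 0.03333333 -0.          0.        ] shift now-axes [ 134.   167.3 -164.4] after-turn axes [ 133.9  166.7 -165.2]
```

```bash
python3 -m handwheel '[[[0,0,-45],[0,0,0],1],[[0,0,-60],[0,0,0],1],[[0,0,-60],[0,0,0],1],[[26.8,33.4,0],[0,0,0],1],[[26.8,33.4,0],[0,0,0],1],[[26.8,33.4,0],[0,0,0],1],[[26.8,33.4,0],[0,0,0],1],[[26.8,33.4,0],[0,0,0],1],[[0,0,0],[0,0,0],1]]'
python3 - <<'E'
from h import *
go(.6207,.1891,.061,-.147)
E
```

```text
clock: 12.5
position: [0.6215, 0.1904, 0.2173]
ee_rot: [-0.0, 0.757, 0.654, 0.0]
contact_force: [-0.4, 0.1, -0.7]
width: 0.0394
gripper_force: 40.9
pos [0.6215 0.1904 0.2173] q6 0.34 t 12.5 w 0.0394 gf 40.9
turn6 [ 0.         -0.          0.01666667] shift now-axes [ -1.5  -0.6 156.3] after-turn axes [ -1.4  -0.6 156.3]
```

```bash
python3 -m handwheel '[[[-1.4,-0.6,50],[0,0,0],1],[[0,0,55],[0,0,0],1],[[0,0,35],[0,0,0],1],[[0,0,12],[0,0,0],1],[[0,0,4],[0,0,0],1],[[0,0,1],[0,0,0],1],[[0,0,0],[0,0,0],0.5],[[0,0,0],[0,0,0],0],[[0,0,0],[0,0,0],-1],[[0,0,0],[0,0,0],-1],[[0,0,0],[0,0,0],-1],[[0,0,-60],[0,0,0],-1],[[0,0,-60],[0,0,0],-1],[[0,0,-20],[0,0,0],-1],[[0,0,0],[0,0,0],-1]]'
python3 - <<'E'
from h import *
go(.4546,-.0475,.04,-.147)
t=vision.get_image("top");s=vision.get_image("scene")
a=cv2.resize(t[200:250,290:340],(400,400));b=cv2.resize(s[80:220,200:340],(400,400))
cv2.imwrite("pics/a2.png",np.hstack([a,b]))
E
```

```text
clock: 14.38
position: [0.6198, 0.1881, 0.2035]
ee_rot: [0.001, 0.757, 0.653, 0.002]
contact_force: [-0.3, -0.4, -0.1]
width: 0.0855
gripper_force: 0.0
pos [0.6198 0.1881 0.2035] q6 0.33 t 14.38 w 0.0855 gf 0.0
turn6 [ 0.05       -0.01666667  0.        ] shift now-axes [-257.4 -129.7  162.6] after-turn axes [-257.2 -128.9  163.5]
```

View pics/a2.png

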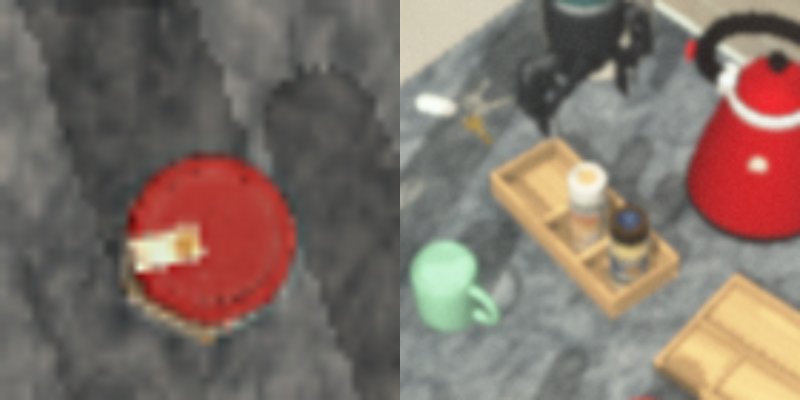

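Both spice jars are upright in the narrow bays. The honey jar is six-sided, with a corner pointing toward the robot (left crop, 208,342), so I'll grip it across its flats with the fingers turned 30°.

```bash
python3 -m handwheel '[[[-42.9,-21.5,0],[0,0,0],-1],[[-42.9,-21.5,0],[0,0,0],-1],[[-42.9,-21.5,0],[0,0,0],-1],[[-42.9,-21.5,0],[0,0,0],-1],[[-42.9,-21.5,0],[0,0,0],-1],[[-42.7,-21.5,0],[0,0,0],-1],[[0,0,0],[0,0,0.9],-1],[[0,0,0],[0,0,0.9],-1],[[0,0,0],[0,0,0.9],-1],[[0,0,0],[0,0,0.9],-1],[[0,0,0],[0,0,0],-1]]'
python3 - <<'E'
from h import *
go(.4546,-.0475,.042,-.52)
E
```

```text
clock: 15.85
position: [0.4524, -0.0475, 0.1995]
ee_rot: [-0.001, 0.866, 0.5, -0.001]
contact_force: [1.0, 0.4, 0.3]
width: 0.0852
gripper_force: 0.0
pos [ 0.4524 -0.0475  0.1995] q6 0.26 t 15.85 w 0.0852 gf 0.0
turn6 [-0.03333333  0.01666667 -0.03333333] shift now-axes [  1.3   2.5 157.5] after-turn axes [  1.1   1.9 157.5]
```

```bash
python3 -m handwheel '[[[1.1,1.9,50],[0,0,0],-1],[[0,0,50],[0,0,0],-1],[[0,0,45],[0,0,0],-1],[[0,0,12],[0,0,0],-1],[[0,0,0],[0,0,0],-1],[[0,0,0],[0,0,0],1],[[0,0,0],[0,0,0],1],[[0,0,0],[0,0,0],1],[[0,0,0],[0,0,0],1],[[0,0,0],[0,0,0],1],[[0,0,0],[0,0,0],1],[[0,0,0],[0,0,0],1],[[0,0,-10],[0,0,0],1],[[0,0,-50],[0,0,0],1],[[0,0,-60],[0,0,0],1],[[0,0,-45],[0,0,0],1],[[0,0,0],[0,0,0],1]]' 50
python3 - <<'E'
from h import *
go(.6318,.2643,.207,-.147)
t=vision.get_image("top");s=vision.get_image("scene")
a=cv2.resize(t[170:270,240:340],(400,400));b=cv2.resize(s[120:260,200:340],(400,400))
cv2.imwrite("pics/a3.png",np.hstack([a,b]))
E
```

```text
clock: 17.98
position: [0.4582, -0.0484, 0.2135]
ee_rot: [0.003, 0.866, 0.5, 0.004]
contact_force: [0.4, -0.1, -3.4]
width: 0.0549
gripper_force: 54.9
pos [ 0.4582 -0.0484  0.2135] q6 0.27 t 17.98 w 0.0549 gf 54.9
turn6 [ 0.1 -0.  -3.6] shift now-axes [357.6  -6.    7.4] after-turn axes [334.8 125.9   6.5]
```

View pics/a3.png

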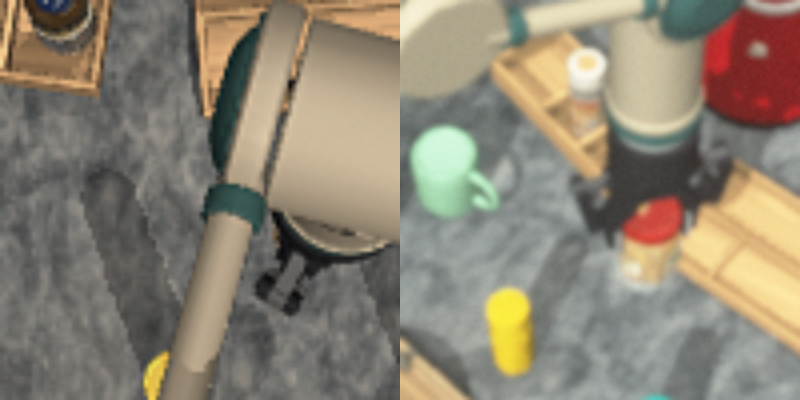

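```bash
python3 -m handwheel '[[[0,0,0],[0,0,-0.9],1],[[0,0,0],[0,0,-0.9],1],[[0,0,0],[0,0,-0.9],1],[[0,0,0],[0,0,-0.9],1],[[41.8,15.7,0],[0,0,0],1],[[41.8,15.7,0],[0,0,0],1],[[41.8,15.7,0],[0,0,0],1],[[41.8,15.7,0],[0,0,0],1],[[41.8,15.7,0],[0,0,0],1],[[41.8,15.7,0],[0,0,0],1],[[41.8,15.7,0],[0,0,0],1],[[41.8,15.7,0],[0,0,0],1],[[0,0,0],[0,0,0],1],[[0,0,0],[0,0,0],1]]'
python3 - <<'E'
from h import *
go(.6318,.2643,.06,-.147)
E
```

```text
clock: 19.82
position: [0.6273, 0.2641, 0.2063]
ee_rot: [-0.001, 0.757, 0.654, -0.003]
contact_force: [-0.4, 0.3, -2.9]
width: 0.055
gripper_force: 54.7
pos [0.6273 0.2641 0.2063] q6 0.44 t 19.82 w 0.055 gf 54.7
turn6 [-0.05        0.03333333  0.        ] shift now-axes [  1.3   5.1 146.3] after-turn axes [  0.9   4.4 146.3]
```

```bash
python3 -m handwheel '[[[0.9,4.4,50],[0,0,0],1],[[0,0,50],[0,0,0],1],[[0,0,40],[0,0,0],1],[[0,0,13],[0,0,0],1],[[0,0,4],[0,0,0],1],[[0,0,0],[0,0,0],1]]'
python3 - <<'E'
from h import *
go(.6318,.2643,.048,-.147)
E
```

```text
clock: 20.58
position: [0.6344, 0.265, 0.0538]
ee_rot: [0.001, 0.757, 0.653, 0.001]
contact_force: [0.1, 0.5, -3.9]
width: 0.055
gripper_force: 54.7
pos [0.6344 0.265  0.0538] q6 0.44 t 20.57 w 0.055 gf 54.7
turn6 [ 0.03333333 -0.01666667  0.        ] shift now-axes [-1.  -2.5  5.8] after-turn axes [-1.  -2.5  5.8]
```

```bash
python3 -m handwheel '[[[-0.5,-1.5,1.5],[0,0,0],1],[[0,0,1],[0,0,0],1],[[0,0,0],[0,0,0],1]]'
```

```text
clock: 20.95
position: [0.6326, 0.2651, 0.052]
ee_rot: [0.001, 0.757, 0.653, 0.001]
contact_force: [-2.2, 0.0, 5.2]
width: 0.055
gripper_force: 55.1
```

```bash
python3 -m handwheel '[[[0,0,0],[0,0,0],0.3],[[0,0,0],[0,0,0],-0.3],[[0,0,0],[0,0,0],-1],[[0,0,0],[0,0,0],-1],[[0,0,0],[0,0,0],-1],[[0,0,-60],[0,0,0],-1],[[0,0,-60],[0,0,0],-1],[[0,0,-30],[0,0,0],-1],[[0,0,0],[0,0,0],-1]]'
python3 - <<'E'
from h import *
go(.453,.388,.2,1.571)
E
```

```text
clock: 22.08
position: [0.6334, 0.2652, 0.2032]
ee_rot: [0.001, 0.757, 0.653, 0.003]
contact_force: [-0.2, 0.1, -0.7]
width: 0.0853
gripper_force: 0.0
pos [0.6334 0.2652 0.2032] q6 0.44 t 22.07 w 0.0853 gf 0.0
turn6 [ 0.03333333 -0.06666667 13.6       ] shift now-axes [  95.1 -196.5    2.3] after-turn axes [-180.4 -122.9    3.2]
```

```bash
python3 -m handwheel '[[[19,-39.3,0],[0,0,0],-1],[[19,-39.3,0],[0,0,-1],-1],[[0,0,0],[0,0,-1],-1],[[0,0,0],[0,0,-1],-1],[[0,0,0],[0,0,-1],-1],[[0,0,0],[0,0,-1],-1],[[0,0,0],[0,0,-1],-1],[[0,0,0],[0,0,-1],-1],[[0,0,0],[0,0,-1],-1],[[0,0,0],[0,0,-1],-1],[[0,0,0],[0,0,-1],-1],[[0,0,0],[0,0,-1],-1],[[0,0,0],[0,0,-1],-1],[[0,0,0],[0,0,-1],-1],[[0,0,0],[0,0,-1],-1],[[0,0,0],[0,0,-1],-1],[[0,0,0],[0,0,-1],-1],[[0,0,0],[0,0,-0.4],-1],[[0,0,0],[0,0,0],-1]]'
python3 - <<'E'
from h import *
go(.453,.388,.07,1.571)
E
```

```text
clock: 24.45
position: [0.5587, 0.3134, 0.1977]
ee_rot: [-0.002, 0.0, 1.0, -0.001]
contact_force: [0.6, -1.1, 0.2]
width: 0.0855
gripper_force: 0.0
pos [0.5587 0.3134 0.1977] q6 -1.17 t 24.45 w 0.0855 gf 0.0
turn6 [-0.01666667 -0.03333333 -0.        ] shift now-axes [105.3  74.8 128. ] after-turn axes [105.7  74.7 127.7]
```

```bash
python3 -m handwheel '[[[52.8,37.4,0],[0,0,0],-1],[[52.8,37.4,0],[0,0,0],-0.2],[[0,0,50],[0,0,0],-0.2],[[0,0,50],[0,0,0],-0.2],[[0,0,28],[0,0,0],-0.2],[[0,0,0],[0,0,0],-0.2],[[0,0,0],[0,0,0],-0.2]]'
python3 - <<'E'
from h import *
go(.453,.388,.003,1.571)
t=vision.get_image("top");s=vision.get_image("scene")
a=cv2.resize(t[180:280,110:210],(400,400));b=cv2.resize(s[120:220,130:230],(400,400))
cv2.imwrite("pics/a4.png",np.hstack([a,b]))
E
```

```text
clock: 25.32
position: [0.4582, 0.3864, 0.0725]
ee_rot: [0.001, 0.0, 1.0, 0.0]
contact_force: [0.3, -0.4, -0.2]
width: 0.0512
gripper_force: 0.0
pos [0.4582 0.3864 0.0725] q6 -0.99 t 25.32 w 0.0512 gf 0.0
turn6 [ 0.          0.01666667 -0.        ] shift now-axes [ 5.3  1.6 69.5] after-turn axes [ 5.2  1.6 69.5]
```

View pics/a4.png

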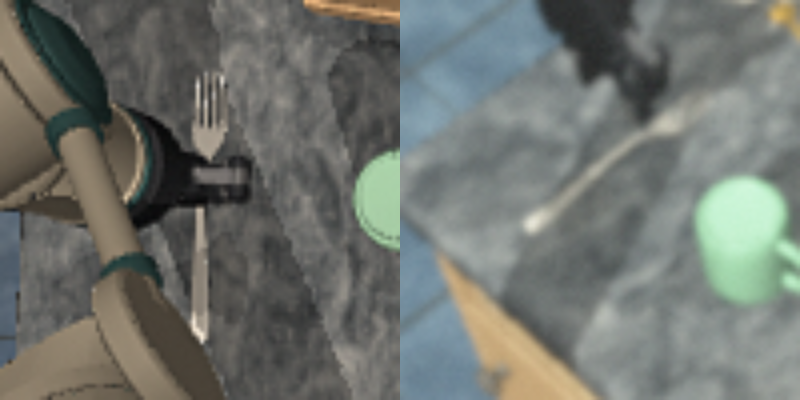

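The fork lies under the gripper, with the tines at (208,75), the end at (202,340) and the fingers over its neck. Going down to grip it.

```bash
python3 -m handwheel '[[[5.2,1.6,40],[0,0,0],-0.2],[[0,0,22],[0,0,0],-0.2],[[0,0,6],[0,0,0],-0.2],[[0,0,0],[0,0,0],1],[[0,0,0],[0,0,0],1],[[0,0,0],[0,0,0],1],[[0,0,0],[0,0,0],1],[[0,0,0],[0,0,0],1],[[0,0,0],[0,0,0],1],[[0,0,0],[0,0,0],1]]' 50
python3 - <<'E'
from h import *
go(.453,.388,.003,1.571)
E
```

```text
clock: 26.68
position: [0.4535, 0.3884, 0.0053]
ee_rot: [0.001, 0.0, 1.0, 0.001]
contact_force: [-0.7, 0.2, 6.0]
width: 0.0147
gripper_force: 43.4
pos [0.4535 0.3884 0.0053] q6 -0.98 t 26.68 w 0.0147 gf 43.4
turn6 [ 0.01666667  0.03333333 -0.        ] shift now-axes [ 0.5 -0.4  2.3] after-turn axes [ 0.5 -0.4  2.3]
```

```bash
python3 -m handwheel '[[[0,0,-30],[0,0,0],1],[[0,0,-60],[0,0,0],1],[[0,0,-60],[0,0,0],1],[[0,0,-45],[0,0,1],1],[[0,0,0],[0,0,1],1],[[0,0,0],[0,0,1],1],[[0,0,0],[0,0,1],1],[[0,0,0],[0,0,1],1],[[0,0,0],[0,0,1],1],[[0,0,0],[0,0,1],1],[[0,0,0],[0,0,1],1],[[0,0,0],[0,0,1],1],[[0,0,0],[0,0,1],1],[[0,0,0],[0,0,1],1],[[0,0,0],[0,0,1],1],[[0,0,0],[0,0,1],1],[[0,0,0],[0,0,1],1],[[0,0,0],[0,0,0.2],1],[[0,0,0],[0,0,0],1]]'
python3 - <<'E'
from h import *
go(.6632,-.0857,.15,.083)
E
```

```text
clock: 29.05
position: [0.4522, 0.3875, 0.1988]
ee_rot: [-0.0, 0.676, 0.736, -0.0]
contact_force: [1.0, -0.5, -0.3]
width: 0.0001
gripper_force: 0.0
pos [0.4522 0.3875 0.1988] q6 0.51 t 29.05 w 0.0001 gf 0.0
turn6 [-0.          0.          0.01666667] shift now-axes [-489.4  170.1   48.8] after-turn axes [-489.1  171.    48.8]
```

```bash
python3 -m handwheel '[[[-50,0,0],[0,0,0],1],[[-50,0,0],[0,0,0],1],[[-50,0,0],[0,0,0],0],[[0,0,0],[0,0,0],-0.2]]'; python3 - <<'E'
from h import *
t=vision.get_image("top");s=vision.get_image("scene")
a=cv2.resize(t[185:285,110:210],(400,400),interpolation=cv2.INTER_CUBIC);b=cv2.resize(s[120:220,130:230],(400,400))
cv2.imwrite("pics/a5.png",np.hstack([a,b]))
E
```

```text
clock: 29.55
position: [0.4649, 0.2353, 0.199]
ee_rot: [0.0, 0.678, 0.735, -0.0]
contact_force: [0.0, -0.3, -0.1]
width: 0.0353
gripper_force: 0.0
```

View pics/a5.png

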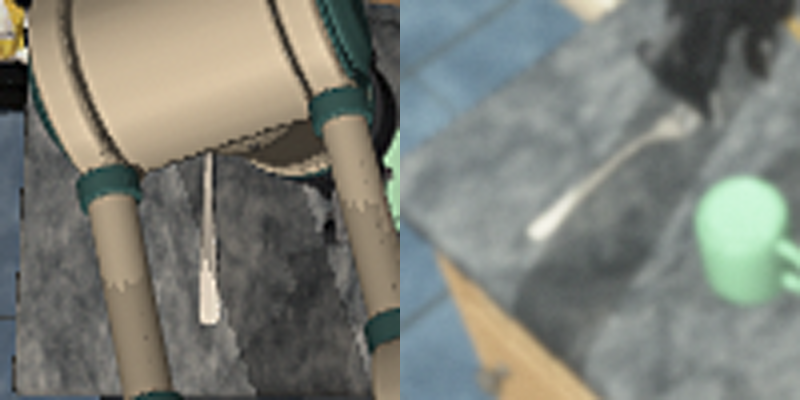

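```bash
python3 - <<'E'
from h import *
a=px2w(162,265.8,.006);b=px2w(162.6,223.8,.008);print(a,b,np.arctan2(b[1]-a[1],b[0]-a[0]))
u=(b-a)[:2]/np.linalg.norm((b-a)[:2]);c=a[:2]+.0965*u;print(c)
a=px2w(160,265.6,.006);b=px2w(161.1,223.8,.008);print(a,b)
go(c[0],c[1],.07,np.arctan2(u[1],u[0])+np.pi/2)
E
```

```text
[0.35636524 0.38284362 0.006     ] [0.47501761 0.38503098 0.008     ] 0.018432944370547877
[0.45284885 0.3846223 ]
[0.35688341 0.38851217 0.006     ] [0.47498874 0.38930265 0.008     ]
pos [0.4651 0.2382 0.1991] q6 0.26 t 29.65 w 0.0503 gf 0.0
turn6 [  0.01666667  -0.         -14.38333333] shift now-axes [146.8  -0.2 129.2] after-turn axes [  9.6 146.7 129.1]
```

```bash
python3 -m handwheel '[[[0,0,0],[0,0,-1],0.2],[[0,0,0],[0,0,-1],0.2],[[0,0,0],[0,0,-1],0.2],[[0,0,0],[0,0,-1],0.2],[[0,0,0],[0,0,-1],0.2],[[0,0,0],[0,0,-1],0.2],[[0,0,0],[0,0,-1],0.2],[[0,0,0],[0,0,-1],0.2],[[0,0,0],[0,0,-1],0.2],[[0,0,0],[0,0,-1],0.2],[[0,0,0],[0,0,-1],0.2],[[0,0,0],[0,0,-1],0.2],[[0,0,0],[0,0,-1],0.2],[[0,0,0],[0,0,-1],0.2],[[3.2,49,0],[0,0,-0.4],0.2],[[3.2,49,0],[0,0,0],0.2],[[3.2,49,50],[0,0,0],0.2],[[0,0,50],[0,0,0],0.2],[[0,0,50],[0,0,0],0.2],[[0,0,0],[0,0,0],0.2]]'
python3 - <<'E'
from h import *
go(.4528,.3846,.0,1.589)
E
```

```text
clock: 32.15
position: [0.4512, 0.3795, 0.0504]
ee_rot: [-0.004, -0.012, 1.0, -0.002]
contact_force: [1.4, 0.1, 0.2]
width: 0.0344
gripper_force: 0.0
pos [0.4512 0.3795 0.0504] q6 -1.01 t 32.15 w 0.0344 gf 0.0
turn6 [-0.05       -0.08333333  0.05      ] shift now-axes [-2.1  5.3 50.4] after-turn axes [-1.7  5.1 50.4]
```

```bash
python3 -m handwheel '[[[-1.7,5,30],[0,0,0],0.2],[[0,0,15],[0,0,0],0.2],[[0,0,4],[0,0,0],0.2],[[0,0,1.5],[0,0,0],0.2],[[0,0,0],[0,0,0],0.2]]' 50
python3 - <<'E'
from h import *
go(.4528,.3846,.0,1.589)
E
```

```text
clock: 32.78
position: [0.4569, 0.3851, 0.0047]
ee_rot: [0.001, -0.01, 1.0, 0.0]
contact_force: [0.1, -0.3, -0.4]
width: 0.034
gripper_force: 0.0
pos [0.4569 0.3851 0.0047] q6 -1.01 t 32.77 w 0.034 gf 0.0
turn6 [0.01666667 0.01666667 0.01666667] shift now-axes [ 4.1 -0.4  4.7] after-turn axes [ 4.1 -0.4  4.7]
```

```bash
python3 -m handwheel '[[[4,0,4],[0,0,0],0.2],[[0,0,0],[0,0,0],0.2]]'; python3 -m handwheel '[[[0,0,0],[0,0,0],1],[[0,0,0],[0,0,0],1],[[0,0,0],[0,0,0],1],[[0,0,0],[0,0,0],1],[[0,0,0],[0,0,0],1],[[0,0,0],[0,0,0],1],[[0,0,0],[0,0,0],1]]' 50;  python3 -m handwheel '[[[0,0,-5],[0,0,0],1],[[0,0,-10],[0,0,0],1],[[0,0,-25],[0,0,0],1],[[0,0,0],[0,0,0],1]]'
```

```text
clock: 33.02
position: [0.4516, 0.3844, -0.0004]
ee_rot: [-0.0, -0.01, 1.0, -0.0]
contact_force: [0.6, 0.4, 0.7]
width: 0.0342
gripper_force: 0.0
clock: 33.9
position: [0.4527, 0.385, 0.0004]
ee_rot: [0.0, -0.01, 1.0, 0.0]
contact_force: [-1.4, 0.4, 4.6]
width: 0.0187
gripper_force: 50.5
clock: 34.4
position: [0.4538, 0.3857, 0.0417]
ee_rot: [0.002, -0.01, 1.0, 0.001]
contact_force: [0.7, 0.7, -1.4]
width: 0.019
gripper_force: 48.8
```

```bash
python3 -m handwheel '[[[0,0,-40],[0,0,0],1],[[0,0,-60],[0,0,0],1],[[0,0,-50],[0,0,0.4],1],[[0,0,0],[0,0,1],1],[[0,0,0],[0,0,1],1],[[0,0,0],[0,0,1],1],[[0,0,0],[0,0,1],1],[[0,0,0],[0,0,1],1],[[0,0,0],[0,0,1],1],[[0,0,0],[0,0,1],1],[[0,0,0],[0,0,1],1],[[0,0,0],[0,0,1],1],[[0,0,0],[0,0,1],1],[[0,0,0],[0,0,1],1],[[0,0,0],[0,0,1],1],[[0,0,0],[0,0,1],1],[[0,0,0],[0,0,1],1],[[0,0,0],[0,0,0],1]]' 70
python3 - <<'E'
from h import *
go(.6632,-.0857,.15,.083)
E
```

```text
clock: 36.65
position: [0.452, 0.3844, 0.1888]
ee_rot: [-0.0, 0.676, 0.736, -0.001]
contact_force: [-0.4, -0.1, -1.4]
width: 0.0179
gripper_force: 68.4
pos [0.452  0.3844 0.1888] q6 0.5 t 36.65 w 0.0179 gf 68.4
turn6 [-0.01666667  0.          0.01666667] shift now-axes [-486.3  170.6   38.9] after-turn axes [-486.   171.5   38.8]
```

```bash
python3 -m handwheel '[[[-30,10,0],[0,0,0],1],[[-45.6,16.1,0],[0,0,0],1],[[-45.6,16.1,0],[0,0,0],1],[[-45.6,16.1,0],[0,0,0],1],[[-45.6,16.1,0],[0,0,0],1],[[-45.6,16.1,0],[0,0,0],1],[[-45.6,16.1,0],[0,0,0],1],[[-45.6,16.1,0],[0,0,0],1],[[-45.6,16.1,0],[0,0,0],1],[[-45.6,16.1,0],[0,0,0],1],[[-45.6,16.1,0],[0,0,0],1],[[0,0,50],[0,0,0],1],[[0,0,40],[0,0,0],1],[[0,0,0],[0,0,0],1]]'
python3 - <<'E'
from h import *
go(.6632,-.0857,.01,.083)
t=vision.get_image("top");s=vision.get_image("scene")
a=cv2.resize(t[130:220,280:380],(444,400),interpolation=cv2.INTER_CUBIC);b=cv2.resize(s[140:260,270:390],(400,400),interpolation=cv2.INTER_CUBIC)[:,:350]
cv2.imwrite("pics/a6.png",np.hstack([a,b]))
E
```

```text
clock: 38.4
position: [0.6603, -0.0849, 0.0955]
ee_rot: [-0.004, 0.677, 0.736, -0.002]
contact_force: [0.3, 0.4, 0.3]
width: 0.0178
gripper_force: 68.4
pos [ 0.6603 -0.0849  0.0955] q6 -0.32 t 38.4 w 0.0178 gf 68.4
turn6 [-0.08333333 -0.03333333  0.01666667] shift now-axes [-1.3  3.5 85.5] after-turn axes [-1.1  2.8 85.5]
```

View pics/a6.png

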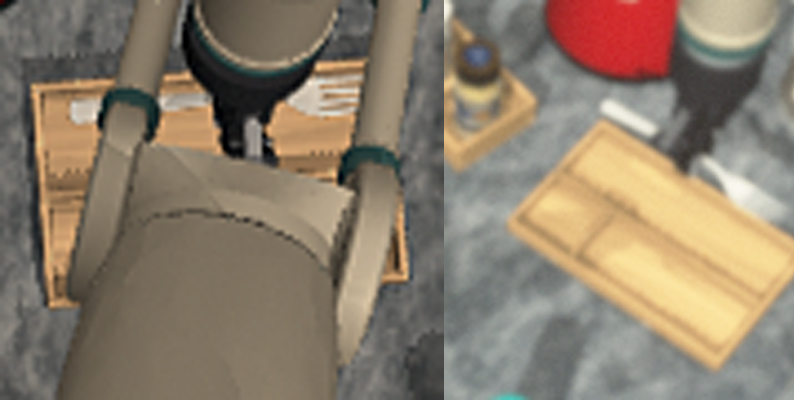

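```bash
python3 - <<'E'
from h import *
a=px2w(296.2,154.3,.1);b=px2w(360.6,152.1,.1);print(a,b,(a+b)/2,np.linalg.norm(a-b))
E
```

```text
[0.65590626 0.00742321 0.1       ] [ 0.66288601 -0.16495822  0.1       ] [ 0.65939614 -0.0787675   0.1       ] 0.17252268110278202
```

```bash
python3 -m handwheel '[[[-2,2.8,40],[0,0,0],1],[[0,0,30],[0,0,0],1],[[0,0,10],[0,0,0],1],[[0,0,5],[0,0,0],1],[[0,0,0],[0,0,0],1],[[0,0,0],[0,0,0],1]]'
```

```text
clock: 39.25
position: [0.6673, -0.0873, 0.0161]
ee_rot: [0.001, 0.677, 0.736, 0.001]
contact_force: [-0.4, 0.7, -1.0]
width: 0.0177
gripper_force: 68.4
```

```bash
python3 -m handwheel '[[[0,-3,5],[0,0,0],1],[[0,0,3],[0,0,0],1],[[0,0,2],[0,0,0],1],[[0,0,0],[0,0,0],1]]'
```

```text
clock: 39.75
position: [0.6629, -0.0873, 0.0055]
ee_rot: [-0.0, 0.677, 0.736, -0.0]
contact_force: [-2.1, 0.8, 6.2]
width: 0.0178
gripper_force: 71.2
```

```bash
python3 -m handwheel '[[[0,0,0],[0,0,0],0.5],[[0,0,0],[0,0,0],0.4],[[0,0,0],[0,0,0],0.4],[[0,0,-10],[0,0,0],0.4],[[0,0,-40],[0,0,0],0.4],[[0,0,-60],[0,0,0],0.4],[[0,0,-60],[0,0,0],0.4],[[0,0,0],[0,0,0],0.4]]'
python3 - <<'E'
from h import *
go(.4449,-.3523,.15,-1.688)
E
```

```text
clock: 40.75
position: [0.6669, -0.0882, 0.1816]
ee_rot: [0.006, 0.677, 0.736, 0.003]
contact_force: [0.4, -0.4, 0.6]
width: 0.0257
gripper_force: 0.0
pos [ 0.6669 -0.0882  0.1816] q6 -0.32 t 40.75 w 0.0257 gf 0.0
turn6 [  0.06666667   0.11666667 -13.08333333] shift now-axes [-244.5 -243.7   29.6] after-turn axes [ 189.6 -288.3   31.6]
```

```bash
python3 -m handwheel '[[[-40.7,-40.6,0],[0,0,0],0.2],[[-40.7,-40.6,0],[0,0,0],0.2],[[-40.7,-40.6,0],[0,0,0],0.2],[[-40.7,-40.6,0],[0,0,0],0.2],[[-40.7,-40.6,0],[0,0,0],0.2],[[-40.7,-40.6,0],[0,0,0],0.2],[[0,0,0],[0,0,0],0.2]]'
python3 -m handwheel '[[[0,0,0],[0,0,1],0.2],[[0,0,0],[0,0,1],0.2],[[0,0,0],[0,0,1],0.2],[[0,0,0],[0,0,1],0.2],[[0,0,0],[0,0,1],0.2],[[0,0,0],[0,0,1],0.2],[[0,0,0],[0,0,1],0.2],[[0,0,0],[0,0,1],0.2],[[0,0,0],[0,0,1],0.2],[[0,0,0],[0,0,1],0.2],[[0,0,0],[0,0,1],0.2],[[0,0,0],[0,0,1],0.2],[[0,0,0],[0,0,1],0.2],[[0,0,0],[0,0,1],0.2],[[0,0,0],[0,0,1],0.2],[[0,0,0],[0,0,1],0.2],[[0,0,0],[0,0,0.9],0.2],[[0,0,0],[0,0,0],0.2]]'
python3 - <<'E'
from h import *
go(.4449,-.3523,.0,-1.688)
t=vision.get_image("top");s=vision.get_image("scene")
a=cv2.resize(t[130:280,280:440],(427,400),interpolation=cv2.INTER_CUBIC);b=cv2.resize(s[140:340,270:410],(280,400),interpolation=cv2.INTER_CUBIC)
cv2.imwrite("pics/a7.png",np.hstack([a,b]))
E
```

```text
clock: 41.62
position: [0.4381, -0.3536, 0.1738]
ee_rot: [-0.001, 0.679, 0.734, -0.001]
contact_force: [0.2, 0.0, -0.8]
width: 0.0343
gripper_force: 0.0
clock: 43.88
position: [0.4414, -0.3498, 0.174]
ee_rot: [-0.001, 0.998, -0.057, -0.0]
contact_force: [-0.0, 0.5, -0.8]
width: 0.0344
gripper_force: 0.0
pos [ 0.4414 -0.3498  0.174 ] q6 0.89 t 43.88 w 0.0344 gf 0.0
turn6 [-0.01666667  0.          0.03333333] shift now-axes [  3.9   2.3 174. ] after-turn axes [  3.8   2.  174. ]
```

View pics/a7.png

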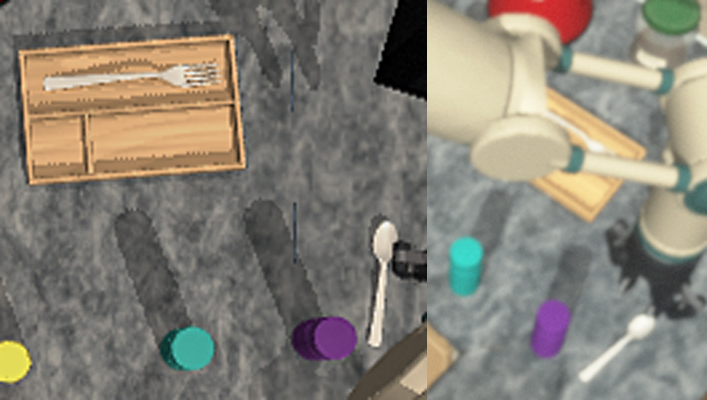

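The fork lies flat in the full-length bay, from (45,82) to (220,72). The spoon is still at (380,285). Going down for it.

```bash
python3 -m handwheel '[[[3.8,2,50],[0,0,0],0.2],[[0,0,50],[0,0,0],0.2],[[0,0,45],[0,0,0],0.2],[[0,0,20],[0,0,0],0.2],[[0,0,5],[0,0,0],0.2],[[0,0,0],[0,0,0],0.2],[[0,0,0],[0,0,0],0.2]]' 50
python3 - <<'E'
from h import *
go(.4449,-.3523,.0,-1.688)
E
```

```text
clock: 44.85
position: [0.4454, -0.3541, 0.0059]
ee_rot: [0.001, 0.998, -0.057, 0.001]
contact_force: [0.0, 0.5, -0.1]
width: 0.0342
gripper_force: 0.0
pos [ 0.4454 -0.3541  0.0059] q6 0.89 t 44.85 w 0.0342 gf 0.0
turn6 [ 0.01666667 -0.01666667  0.01666667] shift now-axes [-0.7 -1.8  5.9] after-turn axes [-0.7 -1.8  5.9]
```

```bash
python3 -m handwheel '[[[0,0,6],[0,0,0],0.2],[[0,0,0],[0,0,0],0.2]]'; python3 -m handwheel '[[[0,0,0],[0,0,0],1],[[0,0,0],[0,0,0],1],[[0,0,0],[0,0,0],1],[[0,0,0],[0,0,0],1],[[0,0,0],[0,0,0],1],[[0,0,0],[0,0,0],1],[[0,0,0],[0,0,0],1]]' 50;  python3 -m handwheel '[[[0,0,-5],[0,0,0],1],[[0,0,-10],[0,0,0],1],[[0,0,-25],[0,0,0],1],[[0,0,0],[0,0,0],1]]' 60
```

```text
clock: 45.1
position: [0.4452, -0.354, -0.0008]
ee_rot: [0.001, 0.998, -0.058, 0.001]
contact_force: [1.7, -0.0, 1.9]
width: 0.0341
gripper_force: 0.9
clock: 45.98
position: [0.4455, -0.3539, 0.0004]
ee_rot: [0.001, 0.998, -0.058, 0.001]
contact_force: [0.3, 1.5, 9.7]
width: 0.0184
gripper_force: 49.7
clock: 46.48
position: [0.4456, -0.3546, 0.0405]
ee_rot: [0.001, 0.998, -0.058, 0.002]
contact_force: [0.3, -0.5, -0.1]
width: 0.0179
gripper_force: 58.3
```

```bash
python3 -m handwheel '[[[0,0,-50],[0,0,0],1],[[0,0,-50],[0,0,0],1],[[0,0,-30],[0,0,-0.9],1],[[0,0,0],[0,0,-1],1],[[0,0,0],[0,0,-1],1],[[0,0,0],[0,0,-1],1],[[0,0,0],[0,0,-1],1],[[0,0,0],[0,0,-1],1],[[0,0,0],[0,0,-1],1],[[0,0,0],[0,0,-1],1],[[0,0,0],[0,0,-1],1],[[0,0,0],[0,0,-1],1],[[0,0,0],[0,0,-1],1],[[0,0,0],[0,0,-1],1],[[0,0,0],[0,0,-1],1],[[0,0,0],[0,0,-1],1],[[0,0,0],[0,0,-1],1],[[0,0,0],[0,0,-1],1],[[0,0,0],[0,0,-1],1],[[0,0,0],[0,0,0],1]]'
python3 - <<'E'
from h import *
go(.5961,-.1234,.1,.083)
E
```

```text
clock: 48.98
position: [0.4442, -0.3531, 0.1678]
ee_rot: [-0.001, 0.677, 0.736, 0.0]
contact_force: [-0.1, -0.1, -0.4]
width: 0.018
gripper_force: 58.4
pos [ 0.4442 -0.3531  0.1678] q6 -0.88 t 48.98 w 0.018 gf 58.4
turn6 [-0.01666667 -0.01666667 -0.        ] shift now-axes [216.3 170.4  67.9] after-turn axes [216.3 170.5  67.8]
```

```bash
python3 -m handwheel '[[[36,28.4,0],[0,0,0],1],[[36,28.4,0],[0,0,0],1],[[36,28.4,0],[0,0,0],1],[[36,28.4,0],[0,0,0],1],[[36,28.4,0],[0,0,0],1],[[36,28.4,0],[0,0,0],1],[[0,0,40],[0,0,0],1],[[0,0,28],[0,0,0],1],[[0,0,0],[0,0,0],1],[[0,0,0],[0,0,0],1]]'
python3 - <<'E'
from h import *
go(.5961,-.1234,.006,.083)
t=vision.get_image("top");s=vision.get_image("scene")
a=cv2.resize(t[130:220,280:380],(444,400),interpolation=cv2.INTER_CUBIC);b=cv2.resize(s[140:260,270:390],(400,400),interpolation=cv2.INTER_CUBIC)[:,:350]
cv2.imwrite("pics/a8.png",np.hstack([a,b]))
E
```

```text
clock: 50.22
position: [0.597, -0.1243, 0.1015]
ee_rot: [0.001, 0.677, 0.736, 0.0]
contact_force: [0.6, -0.3, 0.7]
width: 0.0178
gripper_force: 58.4
pos [ 0.597  -0.1243  0.1015] q6 -0.4 t 50.23 w 0.0178 gf 58.4
turn6 [ 0.01666667  0.         -0.        ] shift now-axes [ 1.  -0.9 95.5] after-turn axes [ 1.  -0.8 95.5]
```

View pics/a8.png

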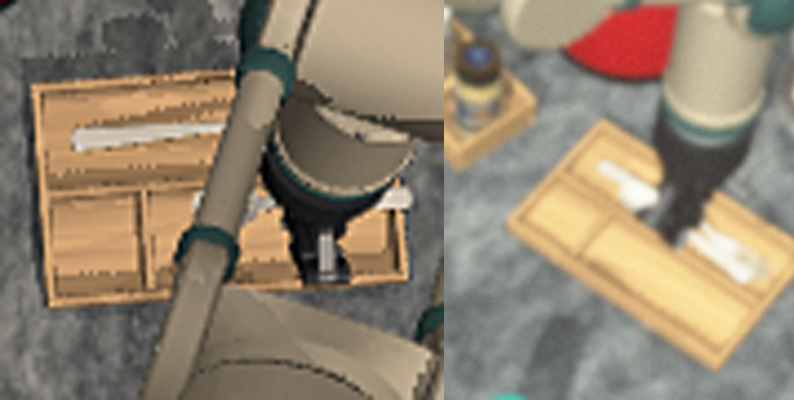

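```bash
python3 - <<'E'
from h import *
a=px2w(323.5,176.2,.103);b=px2w(372.8,174.6,.103);print(a,b,(a+b)/2,np.linalg.norm(a-b))
E
python3 -m handwheel '[[[0.5,-0.5,45],[0,0,0],1],[[0,0,30],[0,0,0],1],[[0,0,9],[0,0,0],1],[[0,0,0],[0,0,0],1],[[0,0,0],[0,0,0],1]]'
```

```text
[ 0.5961353  -0.06539034  0.103     ] [ 0.60123221 -0.19624808  0.103     ] [ 0.59868376 -0.13081921  0.103     ] 0.13095696948823637
clock: 50.95
position: [0.5971, -0.124, 0.0184]
ee_rot: [0.001, 0.677, 0.736, 0.001]
contact_force: [-0.1, -0.2, -0.5]
width: 0.0179
gripper_force: 58.4
```

```bash
python3 -m handwheel '[[[6,-1,0],[0,0,0],1],[[0,0,6],[0,0,0],1],[[0,0,4],[0,0,0],1],[[0,0,2],[0,0,0],1],[[0,0,0],[0,0,0],1]]'
```

```text
clock: 51.58
position: [0.594, -0.1174, 0.0054]
ee_rot: [-0.0, 0.677, 0.736, -0.0]
contact_force: [-3.3, 1.2, 7.0]
width: 0.0181
gripper_force: 61.5
```

Contact with the tray floor; now releasing, then backing off to look.

```bash
python3 -m handwheel '[[[0,0,0],[0,0,0],0.5],[[0,0,0],[0,0,0],0.4],[[0,0,0],[0,0,0],0.4],[[0,0,-10],[0,0,0],0.4],[[0,0,-40],[0,0,0],0.4],[[0,0,-60],[0,0,0],0.4],[[0,0,-60],[0,0,0],0.4],[[-40,-40,-30],[0,0,0],0.4],[[-40,-40,0],[0,0,0],0.4],[[-40,-40,0],[0,0,0],0.4],[[-40,-40,0],[0,0,0],0.4],[[-40,-40,0],[0,0,0],0.4],[[-40,-30,0],[0,0,0],0.4],[[0,0,0],[0,0,0],0.4],[[0,0,0],[0,0,0],0.4]]'
python3 - <<'E'
from h import *
t=vision.get_image("top");s=vision.get_image("scene")
a=cv2.resize(t[130:280,140:440],(800,400),interpolation=cv2.INTER_CUBIC);b=cv2.resize(s[90:270,120:400],(311,200))
c=np.zeros((200,800,3),np.uint8);c[:,:311]=b
cv2.imwrite("pics/a9.png",np.vstack([a,c]))
E
```

```text
clock: 53.45
position: [0.3858, -0.3746, 0.2039]
ee_rot: [-0.0, 0.677, 0.736, 0.0]
contact_force: [-0.2, -0.9, 0.8]
width: 0.0256
gripper_force: 0.0
```

View pics/a9.png

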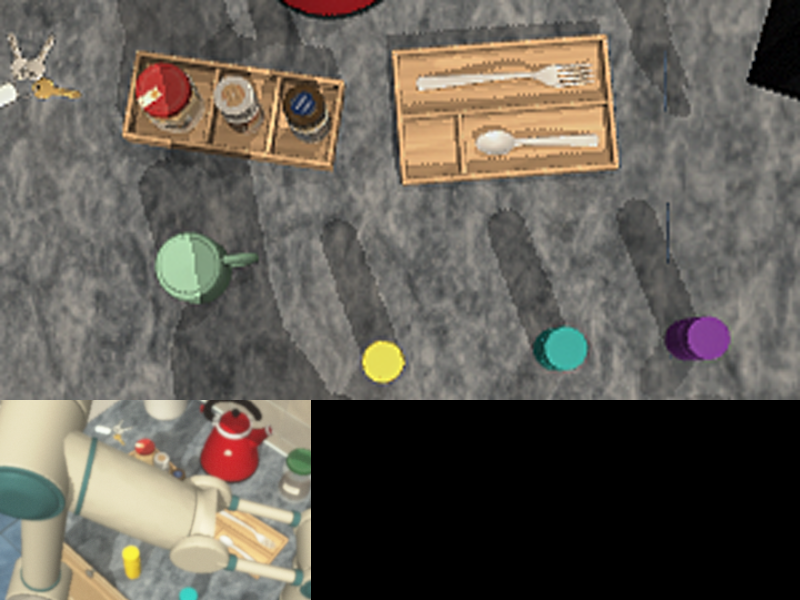

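All three jars stand in their bays: honey (165,92), white cap (237,98), black cap (305,108). The fork and spoon lie in theirs, the mug is undisturbed, and the robot is clear.

```bash
python3 -c "
from rig import manip; print(manip.sign_off())"
```

```text
the job is handed in; nothing more can be done
None
```

The job is handed in at about 53 s of the 128 s allowed: the last pictures show all three jars upright in their bays, the fork (dropped once, then regripped) and the teaspoon in theirs, and the mug where it was.

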